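# Clamp a circuit board in its test jig with the over-centre latch

### The arm

A 7-joint arm with a two-finger parallel gripper is mounted at the origin on the work surface. World frame = base frame: x ahead of the robot, y to its left, z up, the work surface at z = 0. Lengths are in m, angles in rad, forces in N, time in s.
With the tool pointing down it reaches from about 0.4 to 0.925 m from the base axis. Payload 5.6 kg.
Tool frame: the origin (TCP) lies between the finger pads; the fingertips stand 11 mm ahead of it and the grasp point (between the pads) lies 8 mm behind it (env.tip_reach is the distance from the TCP to the fingertips, in m); z points along the fingers, y is the direction in which the jaws open and shut (so a half turn about z gives the same grasp; the last joint's range is limited). The gripper opens to 85 mm and grips with 20 to 120 N. Pads are 22 mm wide; open, the fingers measure 114 mm over their backs; the gripper's body (76 mm by 85 mm) begins 54 mm behind the grasp point. The pads swing forward as they close: fully open they stand 13 mm farther back than shut.
Start: joints at [-1.152, 0.468, -0.012, 1.603, 0.006, 1.071, -0.056], TCP at [0.29, 0.582, 0.242] pointing down, gripper open.
Joint ranges: [-2.53, 2.53], [-0.31, 2.02], [-1.57, 1.55], [0.28, 2.44], [-1.29, 4.43], [0.15, 1.84], [-2.92, 2.92]. Speed limits (rad/s): [2.57, 2.57, 3.14, 3.14, 3.14, 3.14, 3.14].

### API

Orientations are given as a 3x3 rotation matrix whose columns are the frame's x, y, z axes.
In Python, from station import readout, imaging, workorder, env gives the robot as it stands. The module is installed in compiled form; this text tells all that it offers.
- The arm moves only by the shell command python3 -m inch 'ROWS'. ROWS is JSON, a list of rows, each a list of 5 numbers: the finger opening in m, from 0 to 0.0854, then the shift along the tool's x, y, z in m, then the turn about the tool's z in degrees. A call has 1 to 10 rows; each row is the pose to reach, as a shift and turn from the pose commanded when the call began, along the tool's axes at that moment; what a row does not reach only later rows make up. A row lasts 1/8 s, in which the tool goes at most 62.5 mm and 10.7 degrees, less where a joint would pass 70% of its speed; a pose out of reach is approached as far as the arm can. A call with a gripper value outside its range is refused whole. The fingers move at their own pace and stop on an object; the grip force is fixed at half the most. Time passes only in rows, so rows that repeat a pose let the fingers close. It gives the time, the measured TCP pose, the force and the opening at its end, in the units of the state.
- readout.state(): the state, without advancing time (a new reading comes with each control period).
- imaging.snapshot(name): name is "scene" or "top" or "wrist"; returns the picture (400x640x3 uint8, red, green, blue); there is no depth.
- imaging.get_calibration(name): a dict with "intrinsics" (3x3 intrinsics, pixels), "pose" (4x4, takes a point from camera to world coordinates); the wrist camera has in their place "T_tool_cam" (4x4, takes a point from camera to tool coordinates, whose origin is the TCP and whose axes are the flange's). Camera axes: x right, y up, looking along -z (the intrinsics and any distortion apply to the point x, -y, -z); pixel columns grow to the right and rows downward; lengths in m; the calibration is good to about 2 mm. The wrist camera is an equidistant fisheye: a pixel r from the principal point sees the ray r / f radians off the axis. A picture is of the moment at which its call begins: read the wrist's pose just before it. get_calibration takes no time and is no camera call.
- workorder.job_done(): hands the job in, once; it reports no verdict.
The state is a dict: "t": time; "q": joint angles; "dq": joint speeds; "effort": joint torques, N m; "position": TCP position; "ee_rot": TCP orientation; "wrist_force": force on the tool from outside, world axes, zero at the start; "moment": the same for the moment, N m; "opening": finger opening in m.
Only numpy, scipy, OpenCV 4.12 (cv2) and the standard library are available. Lean on these libraries where they do the work, as an engineer would, in place of code of your own. Each camera call takes 0.05 s, during which the arm holds its last target. There are 200 camera calls.

### The job

Close the latch of the board test jig: take the loop by its orange grip, lower its cross-bar into the pocket behind the hook on the sliding carriage (feel for it, the carriage is never in quite the same place) and draw it back under the hook's lips; then push the red lever over past its toggle point until it lies fully home on its rubber rest, with the loop tight on the hook and the carriage pulled up to the board. Be gentle: do not force the bar against the carriage or ram the lever onto its rest, and leave the other things on the bench where they are.

Things in the scene. Friction and masses are not known exactly. Their poses are not given: they have to be found in the camera images.
- jig: Board test jig, fixed to the bench: aluminium bed 350 x 130 x 20, origin at the centre of its underside. x axis = draw line, from lever towards carriage; z up. From -x to +x: rubber lever rest (x -150, top 48 up), lever pivot (x -55), green board in a nest, white carriage with blue block. y = 0 is the mid-line of lever, loop and hook.
- bar_home (a point): Fixed point of the jig (x 65, y 0, 55 up): where the cross-bar's centre lies when latched, carriage drawn up. The carriage slides along jig x (friction 20 N) and starts 3 to 17 further out (+x): this is not measured, see or feel it. If the bar is not drawn back under the hook's lips, the moving lever lifts it out.
- hook_top (a point): Fixed point of the jig 69 up, x 65: level of the hook's and the blue block's tops. From here in jig x, with the carriage drawn up (else add 3 to 17): hook uprights -12 to -4, lips to +3 (underside 63 up), blue block +14.5 to +55 (72 wide). So the pocket's mouth is 11.5 wide, its floor 49 up. Two prongs, y -22 to -8 and 8 to 22.
- lever_pivot (a point): Lever's pivot axis (along jig y), at jig x -55, y 0, 55 up.
- lever (a joint): Lever angle, rad: 0 = home, flat towards jig -x on its rest; 1.57 upright; grows towards the carriage, stops at 2.4. Stays where left (friction 0.09 N m). Closing it hooked draws the carriage up (to about 1 rad), then stretches the loop: up to 10 N of push. Toggle near 0.2 rad; past it, it goes home. The rest is sprung, 4 N per mm; over 25 N on it is too much.
- lever_push (a point): Middle of the red grip's front face (upper face when home), 95 from the pivot, 7 above the lever's mid-plane: push here. Grip 22 wide, 14 thick, from 48 to 118 from the pivot. x axis points to the pivot, z out of the face.
- loop_swing (a joint): Angle of the loop against the lever, rad. The loop's tilt above the jig's +x direction is this value minus the lever angle (0 = level). Stays where it is left (friction 0.07 N m); starts tilted up 0.4 to 1.1 rad. Loop and lever follow when the orange grip is led about; friction is felt there as 3 to 9 N that changes sign with the direction.
- loop_bar (a point): Centre of the loop's cross-bar: steel rod 8 thick, 58 long (jig y), 138 from the loop's pivot, which lies on the lever 24 from the lever's pivot, 0.2 rad below the lever's line (elevation above jig -x = lever angle - 0.2). Loop arms at y -27 and 27. Over 15 N of bar on carriage while the loop is held is too much.
- loop_grip (a point): Centre of the orange grip on a stem on the cross-bar, 42 from the bar's centre along the loop's own z (up when the loop is level): 16 along the loop x 14 wide (jig y) x 30 tall. Grip it across its 14 mm; it turns about jig y between the fingers. Rubber-mounted: gives 2 N per mm along the stem (8 mm either way), 5 N per mm along the loop (6 mm).
- loop: The loop's two rods with cross-bar; origin on the loop's pivot, x along the loop, z to the grip side. Sprung lengthwise: gives only above 20 N, then 20 N per mm, 9 mm at most.
- screwdriver: Bystander: yellow screwdriver, 170 long, lying beside the jig on its -y side; leave alone.
- tweezers: Bystander: steel tweezers, 115 long, lying beside the jig on its +y side; leave alone.
- spare_board: Bystander: green circuit board 100 x 70 x 8 lying on the bench; leave alone.
- tape_roll: Bystander: yellow tape roll, 70 across, 19 tall; leave alone.
- solder_spool: Bystander: metal solder spool, 56 across, 44 tall; leave alone.
- flux_bottle: Bystander: white bottle, 44 across, 100 tall, red cap; leave alone.
- meter: Bystander: yellow hand multimeter, 150 x 75 x 38, lying flat; leave alone.

How it is judged:
On the way, in this order (a step that is already met when the one before it is completed fails the run):
1. the loop's cross-bar is down in the carriage's pocket, behind the hook, while the lever is still up (z of loop_bar in the frame of jig below 0.061 m and x of loop_bar in the frame of jig above 0.064 m and value of joint lever above 0.9 rad), for 0.2 s.
2. the lever is past its toggle point with the bar still hooked (value of joint lever below 0.12 rad and z of loop_bar in the frame of jig below 0.064 m), for 0.2 s.
At the end, for the whole second after the job is handed in: The lever lies still at its rest (within 0.05 rad of home), nothing holding it; the cross-bar is in the hook (jig x 58 to 69 mm, 48 to 64 mm up) and pulls on the carriage with more than 30 N; bystanders within 30 mm of where they began (value of joint lever between -0.05 and 0.05 rad and velocity of joint lever below 0.05 rad/s and z of loop_bar in the frame of jig between 0.048 and 0.064 m and x of loop_bar in the frame of jig between 0.058 and 0.069 m and contact force between loop and carriage above 30 N); the robot touches nothing.
It fails at once if the bar is pressed or dragged on the carriage with more than 15 N while the robot holds the loop (contact force between loop and carriage above 15 N and contact force between the fingers and loop above 1 N).
It fails at once if the lever is rammed onto its rubber rest with more than 25 N (contact force between lever_c1 and rest_c0 above 25 N).
It fails at once if a bystander is moved by more than 30 mm (distance of any of screwdriver, tweezers, spare_board, tape_roll, solder_spool, flux_bottle, meter from where it was at the start of the episode above 0.03 m).
It also fails if it takes over 72 s, if anything falls off the work surface, if the arm or the gripper's body presses on something with over 40 N, if the wrist force passes 120 N, or if a joint passes its speed limit or range.

## Working session

There is one attempt and no reset: what is moved stays moved. The work goes in short steps, Python scripts to look and compute and a shell command to move; the robot and the scene stay as the last step left them, time stands still between calls to the robot, and variables do not carry over. Pictures are saved under pics/ and viewed, about 8 in all and at most 12, crops included, and the job is handed in when it is done.

```bash
mkdir -p pics; ls; python3 - <<'E'
from station import readout, imaging, env
import cv2, numpy as np
s=readout.state(); print(s['t'],s['position'],np.round(s['ee_rot'],3),s['wrist_force'],s['opening'],env.tip_reach)
for n in ("scene","top"):
    im=imaging.snapshot(n); cv2.imwrite(f'pics/{n}0.png',im[:,:,::-1])
    c=imaging.get_calibration(n); print(n,np.round(c['intrinsics'],1).tolist(),np.round(c['pose'],3).tolist(), [k for k in c])
E
```

```text
pics
0.0 [0.28945607 0.58137323 0.24134223] [[-0.895  0.446 -0.001]
 [ 0.446  0.895 -0.002]
 [-0.    -0.002 -1.   ]] [-0.64329077  0.17295026  1.05520677] 0.08553016334042052 0.011
scene [[486.3, 0.0, 321.1], [0.0, 486.3, 200.8], [0.0, 0.0, 1.0]] [[-0.834, -0.365, 0.413, 1.141], [0.551, -0.55, 0.627, 0.781], [-0.001, 0.751, 0.66, 0.909], [0.0, 0.0, 0.0, 1.0]] ['intrinsics', 'pose']
top [[512.6, 0.0, 313.4], [0.0, 512.6, 202.6], [0.0, 0.0, 1.0]] [[0.027, 0.982, -0.185, 0.375], [-1.0, 0.024, -0.016, -0.026], [-0.011, 0.185, 0.983, 1.493], [0.0, 0.0, 0.0, 1.0]] ['intrinsics', 'pose']
```

View pics/scene0.png

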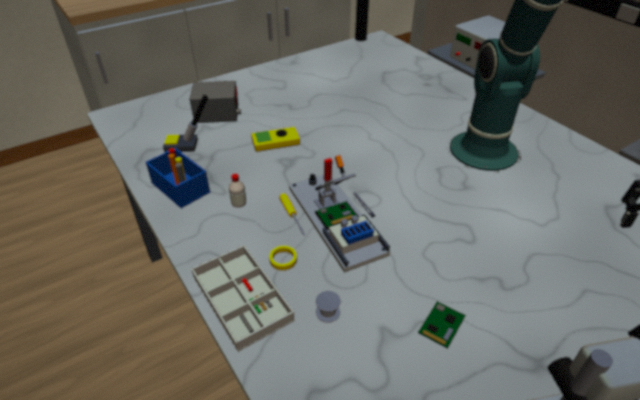

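View pics/top0.png

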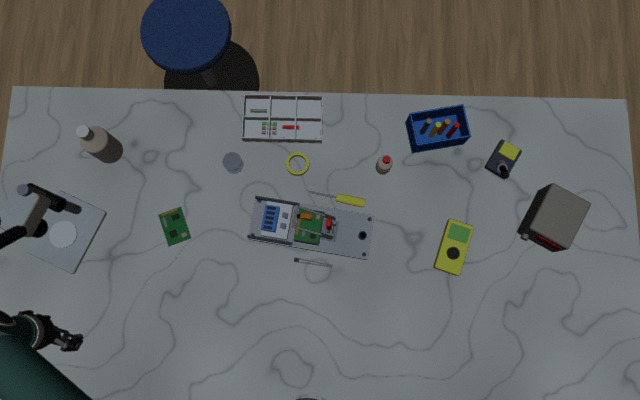

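The scene view shows the jig with its lever upright at about (328,168) and the orange grip at (340,163). In the top view the bed spans about (250,197) to (372,258), with the carriage on the left, which is world +y. I'll enlarge both.

```bash
python3 - <<'E'
import cv2, numpy as np
a=cv2.imread('pics/top0.png')[185:270,240:385]; b=cv2.imread('pics/scene0.png')[145:275,280:400]
cv2.imwrite('pics/topc.png',cv2.resize(a,None,fx=5.5,fy=5.5,interpolation=2)); cv2.imwrite('pics/scenec.png',cv2.resize(b,None,fx=4.5,fy=4.5,interpolation=2))
E
```

```text
(no output)
```

View pics/topc.png

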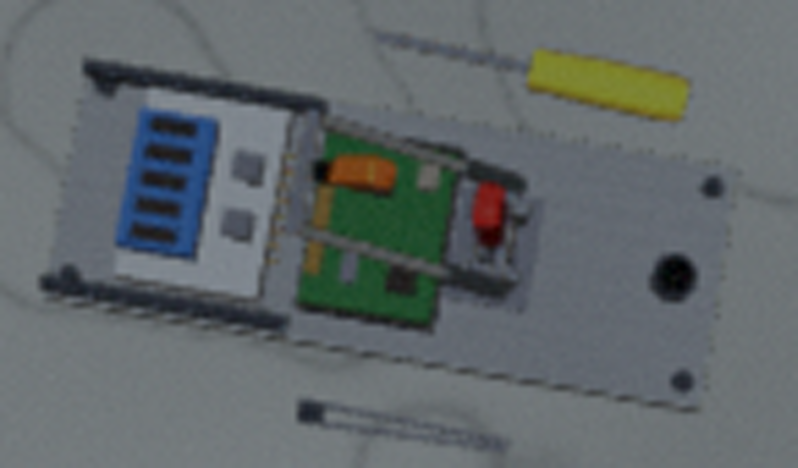

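View pics/scenec.png

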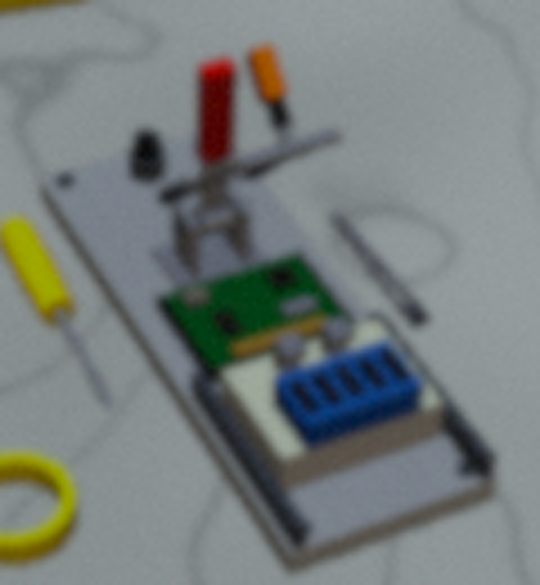

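Top crop: bed corners at (735,165), (700,408), (42,290), rest dot at (675,277), hook prongs at (248,168) and (238,225), and the blue block left of them. Scene crop: red lever about (217,110), orange grip (268,75), with the loop tilted up. Next I'll compute the geometry.

```bash
cat > h.py <<'E'
import numpy as np, cv2
from station import readout, imaging
def ray(n,p):
    c=imaging.get_calibration(n);K=c['intrinsics'];T=np.array(c['pose'])
    d=np.array([(p[0]-K[0][2])/K[0][0],-(p[1]-K[1][2])/K[1][1],-1]); d=T[:3,:3]@d
    return T[:3,3],d/np.linalg.norm(d)
def onz(n,p,z):
    o,d=ray(n,p); return o+d*(z-o[2])/d[2]
def tri(p1,p2,n1='top',n2='scene'):
    o1,d1=ray(n1,p1);o2,d2=ray(n2,p2)
    t=np.linalg.lstsq(np.c_[d1,-d2],o2-o1,rcond=None)[0]
    a=o1+d1*t[0];b=o2+d2*t[1]; return (a+b)/2,np.linalg.norm(a-b)
E
python3 - <<'E'
from h import *
tp=lambda x,y:(x/5.5+240-.4,y/5.5+185-.4)
C=[onz('top',tp(*p),.02) for p in [(735,165),(700,408),(42,290)]]
r=onz('top',tp(675,277),.048)
print(np.round(C,4),r)
c=(C[0]+C[2])/2; ex=C[2]-C[1]; ex/=np.linalg.norm(ex); print('centre',c,'len',np.linalg.norm(C[2]-C[1]),np.linalg.norm(C[0]-C[1]))
ey=np.array([-ex[1],ex[0],0]); print('yaw',np.degrees(np.arctan2(ex[1],ex[0])))
J=lambda p:(np.round([(p-c)@ex,(p-c)@ey,p[2]],4))
print('rest',J(r))
for p in [(143,110),(217,120),(192,258),(118,246)]: print('blue',J(onz('top',tp(*p),.069)))
im={n:cv2.imread(f'pics/{n}0.png') for n in('top','scene')}
def cent(n,lo,hi,box):
    h=cv2.cvtColor(im[n],cv2.COLOR_BGR2HSV);m=cv2.inRange(h,lo,hi);k=np.zeros_like(m);k[box[1]:box[3],box[0]:box[2]]=1;m=m*k
    M=cv2.moments(m,True);return M['m10']/M['m00'],M['m01']/M['m00'],M['m00']
bt=(280,185,345,240);bs=(315,150,350,185)
for nm,lo,hi in(('orange',(7,150,70),(18,255,255)),('red',(0,150,60),(5,255,255))):
    a=cent('top',lo,hi,bt);b=cent('scene',lo,hi,bs);p,e=tri(a[:2],b[:2]);print(nm,a,b,p,e,J(p))
E
```

```text
[[ 0.621  -0.1767  0.02  ]
 [ 0.4924 -0.1592  0.02  ]
 [ 0.5454  0.1868  0.02  ]] [ 0.55712939 -0.14327983  0.048     ]
centre [0.58319866 0.0050537  0.02      ] len 0.35001172245090495 0.12979420857934695
yaw 81.29763166715908
rest [-0.1506  0.0033  0.048 ]
blue [ 0.1336 -0.0309  0.069 ]
blue [ 0.0951 -0.0325  0.069 ]
blue [0.0941 0.0399 0.069 ]
blue [0.1324 0.0405 0.069 ]
orange (305.40625, 215.78125, 64.0) (338.94642857142856, 161.32142857142858, 56.0) [0.58315361 0.01443304 0.2045427 ] 0.000726175628368293 [0.0093 0.0015 0.2045]
red (328.2972972972973, 222.0810810810811, 37.0) (327.6237623762376, 168.75247524752476, 101.0) [ 0.57703838 -0.04443721  0.14184328] 0.0012308630301704389 [-0.0499 -0.0014  0.1418]
```

```bash
python3 -m inch '[[0.085,-0.1,-0.08,-0.1,20],[0.085,-0.516,-0.376,-0.11,72.2],[0.085,-0.516,-0.376,-0.11,72.2],[0.085,-0.516,-0.376,-0.11,72.2],[0.085,-0.516,-0.376,-0.11,72.2],[0.085,-0.516,-0.376,-0.11,72.2],[0.085,-0.516,-0.376,-0.11,72.2],[0.085,-0.516,-0.376,-0.11,72.2],[0.085,-0.516,-0.376,-0.11,72.2],[0.085,-0.516,-0.376,-0.11,72.2]]'
python3 - <<'E'
from station import readout
s=readout.state();print(s)
E
```

```text
t: 1.35
position: [0.5701, 0.041, 0.3487]
ee_rot: [[0.15, 0.989, -0.0], [0.989, -0.15, 0.0], [0.0, -0.0, -1.0]]
wrist_force: [0.4, 0.2, -0.0]
opening: 0.0849
{'t': 1.35, 'q': array([-0.54623724,  0.25079491,  0.50904652,  1.69876405, -0.12927833,
        1.22549584, -0.15736788]), 'dq': array([ 0.70340167,  0.33347623,  0.29654957, -0.48117312, -0.21908199,
        0.22028017,  1.01646524]), 'effort': array([-2.49967217e+00, -4.15685534e+01,  3.63914028e+00, -2.46054107e+01,
        3.75432260e-01, -4.12140135e-02, -1.06739480e+00]), 'position': array([0.57014893, 0.04101864, 0.34868669]), 'ee_rot': array([[ 1.50178632e-01,  9.88658875e-01, -9.04573737e-05],
       [ 9.88658819e-01, -1.50178590e-01,  3.61163170e-04],
       [ 3.43482412e-04, -1.43670471e-04, -9.99999931e-01]]), 'wrist_force': array([ 4.00031148e-01,  2.45716354e-01, -2.83538006e-04]), 'moment': array([ 0.02642106, -0.03214928, -0.03046445]), 'opening': 0.08492635552820216}
```

```bash
python3 -m inch '[[0.05,0,0,0,0],[0.05,0,0,0,0],[0.05,0,0,0,0],[0.05,0,0,0,0]]'
python3 - <<'E'
from h import *
s=readout.state();np.savez('w1',p=s['position'],R=s['ee_rot']);print(s['position'],np.round(s['ee_rot'],3).tolist())
im=imaging.snapshot('wrist');cv2.imwrite('pics/w1.png',im[:,:,::-1])
c=imaging.get_calibration('wrist');print({k:np.round(v,4).tolist() for k,v in c.items()})
cv2.imwrite('pics/w1b.png',cv2.resize(im[:,:,::-1],None,fx=1.25,fy=1.25,interpolation=2))
E
```

```text
t: 1.85
position: [0.5693, 0.0442, 0.3484]
ee_rot: [[0.148, 0.989, -0.0], [0.989, -0.148, 0.0], [0.0, -0.0, -1.0]]
wrist_force: [0.4, 0.4, -0.4]
opening: 0.0498
[0.56928234 0.04418029 0.34837112] [[0.148, 0.989, -0.0], [0.989, -0.148, 0.0], [0.0, -0.0, -1.0]]
{'intrinsics': [[309.7069, 0.0, 320.6341], [0.0, 309.7069, 200.0196], [0.0, 0.0, 1.0]], 'T_tool_cam': [[0.0005, 0.9567, 0.2911, 0.0744], [1.0, -0.0005, -0.0001, 0.0001], [0.0001, 0.2911, -0.9567, -0.1321], [0.0, 0.0, 0.0, 1.0]]}
```

View pics/w1b.png

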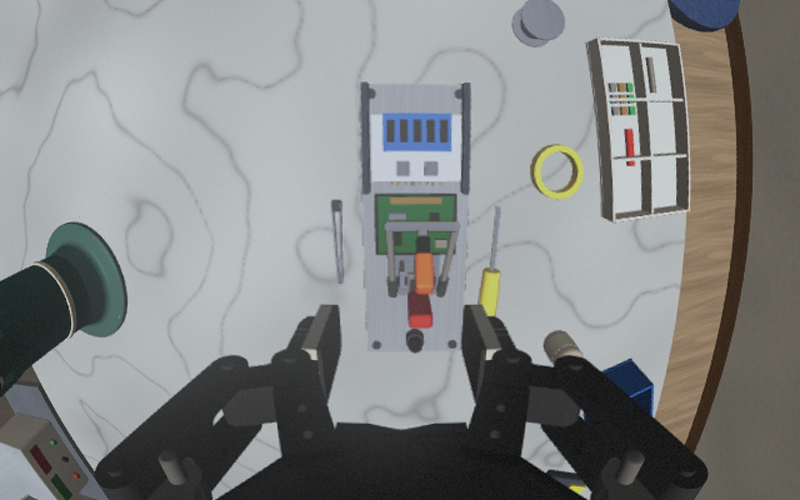

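Wrist view: the image's up direction is jig +x. Blue block spans about (383,114) to (452,152), prongs at (403,168) and (431,168), cross-bar (386,227) to (459,227), orange grip (424,268), rest (415,341). Casting rays from these.

```bash
cat >> h.py <<'E'
def wray(p,pos,R):
    c=imaging.get_calibration('wrist');K=c['intrinsics'];T=np.array(c['T_tool_cam'])
    v=np.array([p[0]-K[0][2],p[1]-K[1][2]]);r=np.linalg.norm(v);a=r/K[0][0];v=v/max(r,1e-9)
    d=np.array([np.sin(a)*v[0],-np.sin(a)*v[1],-np.cos(a)])
    return pos+R@T[:3,3],R@T[:3,:3]@d
def wz(p,z,pos,R):
    o,d=wray(p,pos,R);return o+d*(z-o[2])/d[2]
E
python3 - <<'E'
from h import *
w=np.load('w1.npz');P,R=w['p'],w['R'];im=cv2.imread('pics/w1.png')
W=lambda x,y,z:wz((x/1.25-.1,y/1.25-.1),z,P,R)
c=[W(362,84,.02),W(470,84,.02),W(368,350,.02),W(464,348,.02)]
print(np.round(c,4).tolist())
bl,br,fl,fr=c; ex=(bl+br-fl-fr);ex/=np.linalg.norm(ex);C=sum(c)/4
print('C',C,'yaw',np.degrees(np.arctan2(ex[1],ex[0])),np.linalg.norm(bl-fl),np.linalg.norm(bl-br),np.linalg.norm(fl-fr))
yaw=np.radians(81.3);ex=np.array([np.cos(yaw),np.sin(yaw),0]);ey=np.array([-ex[1],ex[0],0])
J=lambda p:np.round([(p-C)@ex*1e3,(p-C)@ey*1e3,p[2]*1e3],1)
print('rest',J(W(415,341,.048)))
h=cv2.cvtColor(im,cv2.COLOR_BGR2HSV)
m=cv2.inRange(h,(105,130,60),(125,255,255));m[:80]=0;m[130:]=0;m[:,:290]=0;m[:,380:]=0
ys,xs=np.nonzero(m);print('bluepx',xs.min(),xs.max(),ys.min(),ys.max())
x0,x1,y0,y1=np.percentile(xs,1),np.percentile(xs,99)+1,np.percentile(ys,1),np.percentile(ys,99)+1
for p in((x0,y0),(x1,y0),(x0,y1),(x1,y1)):print('blue',J(wz(p,.069,P,R)))
for p in((403,168),(431,168),(397,162),(397,174)):print('prong',J(W(*p,.069)))
m=cv2.inRange(h,(7,150,70),(18,255,255));m[:,:300]=0;m[:,360:]=0;m[:180]=0;m[250:]=0
M=cv2.moments(m,True);print('orange',M['m10']/M['m00'],M['m01']/M['m00'],J(wz((M['m10']/M['m00'],M['m01']/M['m00']),.2045,P,R)),wz((M['m10']/M['m00'],M['m01']/M['m00']),.2045,P,R))
cv2.imwrite('pics/w1c.png',cv2.resize(im[55:265,270:390],None,fx=4.9,fy=2.85 if 0 else 2.8))
cv2.imwrite('pics/w1c.png',cv2.resize(im[60:150,275:395],None,fx=6.5,fy=6.5,interpolation=2))
E
```

```text
[[0.5445, 0.1865, 0.02], [0.67, 0.1692, 0.02], [0.4931, -0.1571, 0.02], [0.6254, -0.1745, 0.02]]
C [0.58323438 0.00605274 0.02      ] yaw 82.04395547046676 0.34741835955202666 0.1266582672786416 0.13347743112356383
rest [-143.3    0.9   48. ]
bluepx 307 360 91 119
blue [133.4  37.7  69. ]
blue [134.4 -32.8  69. ]
blue [94.8 37.8 69. ]
blue [ 95.6 -33.5  69. ]
prong [75.8 17.5 69. ]
prong [ 76.  -12.2  69. ]
prong [82.1 23.9 69. ]
prong [69.3 23.9 69. ]
orange 339.3506097560976 217.67073170731706 [  8.6   1.6 204.5] [0.58290754 0.01479861 0.2045    ]
```

View pics/w1c.png

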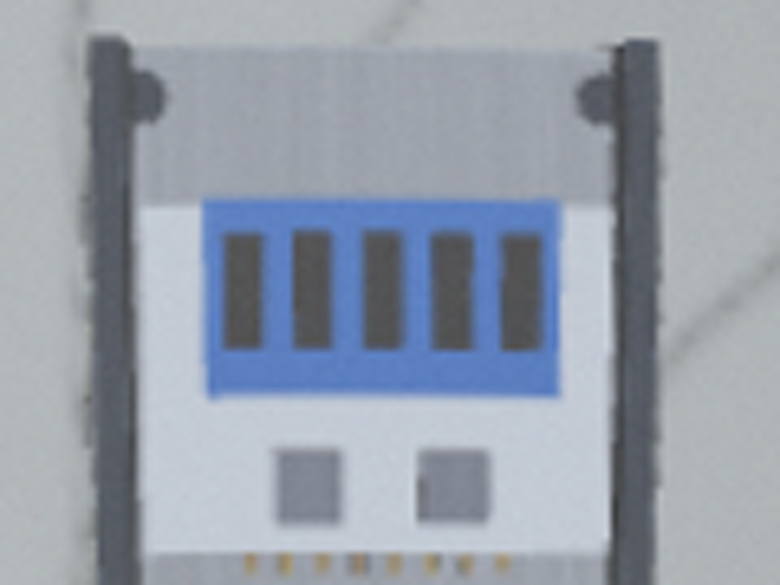

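The carriage is about 14–15 mm out, with the pocket mouth centre near jig x 88.8, and tool and jig yaw agree. Now the approach and grasp.

```bash
python3 -m inch '[[0.04,-0.0272,0.0179,0,0],[0.04,-0.0272,0.0179,0.05,0],[0.04,-0.0272,0.0179,0.09,0],[0.04,-0.0272,0.0179,0.12,0],[0.04,-0.0272,0.0179,0.14,0],[0.04,-0.0272,0.0179,0.152,0],[0.04,-0.0272,0.0179,0.152,0]]' && python3 -m inch '[[0.0,0,0,0,0],[0.0,0,0,0,0],[0,0,0,0,0],[0,0,0,0,0],[0,0,0,0,0],[0,0,0,0,0]]'
python3 - <<'E'
from h import *
im=imaging.snapshot('scene');cv2.imwrite('pics/s2.png',im[:,:,::-1])
w=imaging.snapshot('wrist');cv2.imwrite('pics/w2.png',w[:,:,::-1])
a=cv2.resize(im[140:270,280:400,::-1],(480,520),interpolation=2)
b=cv2.resize(w[60:320,240:400,::-1],(320,520),interpolation=2)
cv2.imwrite('pics/c2.png',np.hstack([a,b]))
E
```

```text
t: 2.78
position: [0.583, 0.0134, 0.1961]
ee_rot: [[0.15, 0.989, -0.001], [0.989, -0.15, -0.0], [-0.0, -0.001, -1.0]]
wrist_force: [0.1, 1.0, 0.3]
opening: 0.0401
t: 3.52
position: [0.5834, 0.0134, 0.1967]
ee_rot: [[0.15, 0.989, 0.0], [0.989, -0.15, 0.0], [0.0, 0.0, -1.0]]
wrist_force: [-2.6, 1.7, 2.8]
opening: 0.0132
```

View pics/c2.png

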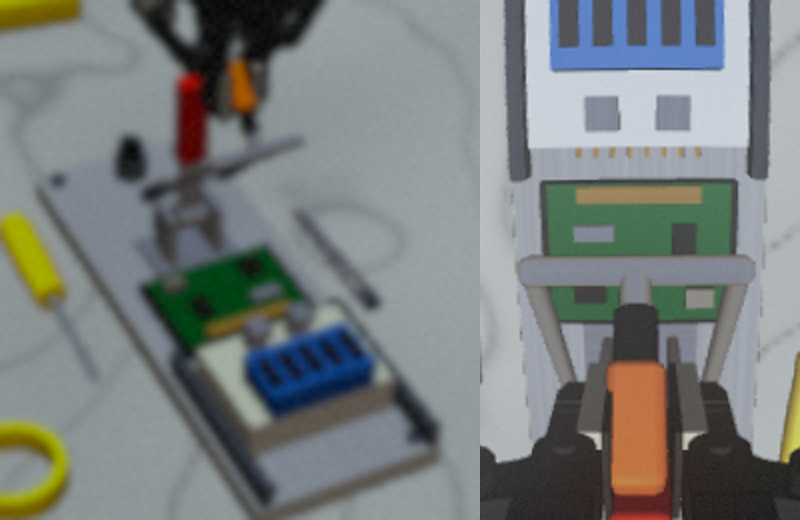

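Gripped (opening 13.2 mm). The bar is at (637,268) in the right-hand panel with the hook ahead of it. Planning the path now.

```bash
cat >> h.py <<'E'
C=np.array([.58323,.0055,0])
yaw=np.radians(81.5);EX=np.array([np.cos(yaw),np.sin(yaw),0]);EY=np.array([-EX[1],EX[0],0])
def J(p): p=np.asarray(p);return np.array([(p-C)@EX,(p-C)@EY-.0018,p[2]])*1e3
def ik(bx,bz,L=138.):   # bar -> theta, tilt, grip (jig mm)
    v=np.array([bx+55,bz-55]);D=np.hypot(*v);a=np.arctan2(v[1],v[0])
    b=np.arccos(np.clip((24**2+D*D-L*L)/(48*D),-1,1))
    g=a+b; P=np.array([-55+24*np.cos(g),55+24*np.sin(g)]); th=np.pi-g+.2
    t=np.arctan2(bz-P[1],bx-P[0]); return th,t,np.array([bx-42*np.sin(t),bz+42*np.cos(t)])
def fromgrip(gx,gz):
    v=np.array([gx+55,gz-55]);D=np.hypot(*v);a=np.arctan2(v[1],v[0]);L=np.hypot(138,42)
    b=np.arccos(np.clip((24**2+D*D-L*L)/(48*D),-1,1));g=a+b
    P=np.array([-55+24*np.cos(g),55+24*np.sin(g)]);t=np.arctan2(gz-P[1],gx-P[0])-np.arctan2(42,138)
    return np.pi-g+.2,t,P+138*np.array([np.cos(t),np.sin(t)])
E
python3 - <<'E'
from h import *
s=readout.state();j=J(s['position']);print('tcp',j,s['wrist_force'])
g=np.array([j[0],j[2]+8]);print(fromgrip(*g),fromgrip(g[0]+1.5,g[1]))
P,R=s['position'],s['ee_rot']
# bar seen in w2 at crop (637,268)
px=(240+(637-480)/2,60+268/2);print('bar',[J(wz(px,z,P,R)) for z in(.172,.176,.180)])
for b in[(39,176),(62,150),(78,125),(88,100),(89,85),(89,75),(89,65),(89,54),(80,53)]:
    th,t,gg=ik(*b);print(b,round(th,3),round(t,3),np.round(gg,1),'shift x,z(mm)',np.round([gg[0]-g[0],-(gg[1]-g[1])],1))
E
```

```text
tcp [  7.80104332  -0.77326338 196.68754676] [-2.94195601  2.75562612  3.13682393]
(np.float64(1.500316403144965), np.float64(0.7749077899989658), array([ 37.18635154, 174.67915359])) (np.float64(1.5444303409157871), np.float64(0.7711598667437534), array([ 38.57367626, 174.56923073]))
bar [array([ 37.82104464,   0.1749292 , 172.        ]), array([3.89519975e+01, 1.44033528e-01, 1.76000000e+02]), array([4.00829504e+01, 1.13137857e-01, 1.80000000e+02])]
(39, 176) 1.61 0.783 [  9.4 205.8] shift x,z(mm) [ 1.6 -1.1]
(62, 150) 1.716 0.541 [ 40.4 186. ] shift x,z(mm) [32.6 18.7]
(78, 125) 1.894 0.341 [ 63.9 164.6] shift x,z(mm) [56.1 40.1]
(88, 100) 2.056 0.16 [ 81.3 141.5] shift x,z(mm) [73.5 63.2]
(89, 85) 2.031 0.049 [ 86.9 126.9] shift x,z(mm) [79.1 77.7]
(89, 75) 2.025 -0.023 [ 90. 117.] shift x,z(mm) [82.2 87.7]
(89, 65) 2.05 -0.095 [ 93.  106.8] shift x,z(mm) [85.2 97.9]
(89, 54) 2.112 -0.172 [96.2 95.4] shift x,z(mm) [ 88.4 109.3]
(80, 53) 1.749 -0.189 [87.9 94.2] shift x,z(mm) [ 80.1 110.4]
```

```bash
python3 -m inch '[[0,0.016,0,0.008,0],[0,0.032,0,0.0185,0],[0,0.044,0,0.029,0],[0,0.055,0,0.04,0],[0,0.064,0,0.051,0],[0,0.072,0,0.062,0],[0,0.076,0,0.070,0],[0,0.079,0,0.0775,0],[0,0.079,0,0.0775,0],[0,0.079,0,0.0775,0]]'
python3 - <<'E'
from h import *
s=readout.state();P,R=s['position'],s['ee_rot'];np.savez('w3',p=P,R=R)
w=imaging.snapshot('wrist');cv2.imwrite('pics/w3.png',w[:,:,::-1])
j=J(P);print(j,s['wrist_force'],R[:2,0]@EX[:2],fromgrip(j[0],j[2]+8))
cv2.imwrite('pics/w3c.png',cv2.resize(w[80:230,250:400,::-1],(600,600),interpolation=2))
E
```

```text
t: 4.88
position: [0.5952, 0.0917, 0.1192]
ee_rot: [[0.151, 0.989, -0.0], [0.989, -0.151, 0.001], [0.001, -0.0, -1.0]]
wrist_force: [-3.8, -0.1, 0.3]
opening: 0.0134
[ 86.96786255  -0.86828029 119.2417079 ] [-3.77798979 -0.12462833  0.30440376] 0.9999952094901077 (np.float64(2.037634737132072), np.float64(0.051816328217263785), array([89.1431746 , 85.29807885]))
```

View pics/w3c.png

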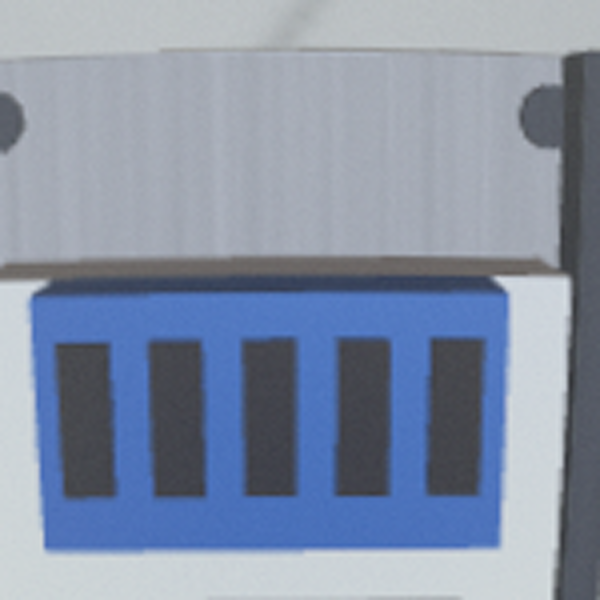

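Crop cut off too high: it shows only the blue block (near edge at crop y=550, far top edge y=293). Looking lower.

```bash
python3 - <<'E'
from h import *
w=np.load('w3.npz');P,R=w['p'],w['R'];im=cv2.imread('pics/w3.png')
for n,r in(('near',217.4),('far',153.2)):print(n,J(wz((318,r),.069,P,R)))
cv2.imwrite('pics/w3d.png',cv2.resize(im[205:325,240:400],None,fx=5,fy=5,interpolation=2))
E
```

```text
near [94.55215126  0.66398583 69.        ]
far [134.93646276   0.47588248  69.        ]
```

View pics/w3d.png

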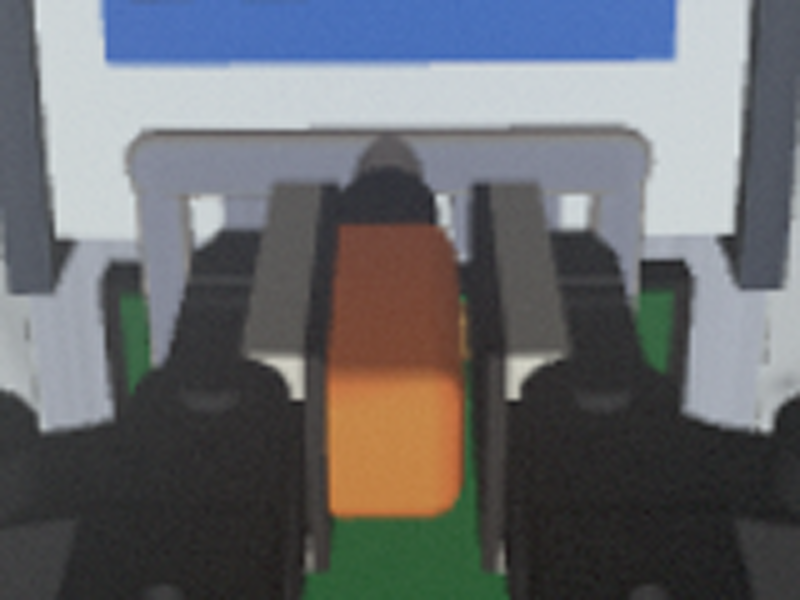

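Bar spans crop rows 132–193 at centre x≈388. The block reads 94.55 to 134.9, 40.4 mm long as it should, giving d≈15 mm and pocket centre 88.8.

```bash
python3 - <<'E'
from h import *
w=np.load('w3.npz');P,R=w['p'],w['R']
for z in(.083,.085,.087):print([J(wz((317.6,r),z,P,R)) for r in(231.4,237.5,243.6)])
g=J(P);print([ (b,np.round(ik(*b)[2]-ik(89.1,85.3)[2],1),round(ik(*b)[0],2)) for b in((89,78),(89,73),(89,68),(89,63),(89,58),(89,54),(86,54),(83,54),(80,54),(79,54))])
E
```

```text
[array([90.89162146,  0.80428911, 83.        ]), array([86.96287891,  0.82772963, 83.        ]), array([82.96523847,  0.85205105, 83.        ])]
[array([91.72741564,  0.78067467, 85.        ]), array([87.8453366 ,  0.80383678, 85.        ]), array([83.895178  ,  0.82786933, 85.        ])]
[array([92.56320981,  0.75706024, 87.        ]), array([88.72779429,  0.77994393, 87.        ]), array([84.82511753,  0.8036876 , 87.        ])]
[((89, 78), array([ 2.1, -7.2]), np.float64(2.02)), ((89, 73), array([  3.7, -12.3]), np.float64(2.03)), ((89, 68), array([  5.2, -17.4]), np.float64(2.04)), ((89, 63), array([  6.6, -22.5]), np.float64(2.06)), ((89, 58), array([  8.1, -27.7]), np.float64(2.09)), ((89, 54), array([  9.3, -31.9]), np.float64(2.11)), ((86, 54), array([  6.5, -31.9]), np.float64(1.99)), ((83, 54), array([  3.6, -31.9]), np.float64(1.87)), ((80, 54), array([  0.7, -31.9]), np.float64(1.74)), ((79, 54), array([ -0.3, -31.9]), np.float64(1.7))]
```

```bash
python3 -m inch '[[0,0.0013,0,0.003,0],[0,0.0026,0,0.0065,0],[0,0.0032,0,0.009,0],[0,0.0036,0,0.0105,0],[0,0.0036,0,0.0105,0]]' ; python3 -m inch '[[0,0.0006,0,0.002,0],[0,0.0006,0,0.002,0]]'; python3 -m inch '[[0,0.0006,0,0.002,0],[0,0.0006,0,0.002,0]]'
```

```text
t: 5.55
position: [0.5959, 0.0952, 0.1086]
ee_rot: [[0.15, 0.989, 0.0], [0.989, -0.15, 0.0], [0.0, 0.0, -1.0]]
wrist_force: [-4.0, 1.3, 3.7]
opening: 0.0131
t: 5.8
position: [0.5959, 0.0959, 0.1064]
ee_rot: [[0.15, 0.989, 0.0], [0.989, -0.15, 0.001], [0.001, 0.0, -1.0]]
wrist_force: [-4.2, 1.6, 3.5]
opening: 0.0129
t: 6.05
position: [0.596, 0.0962, 0.1045]
ee_rot: [[0.15, 0.989, 0.0], [0.989, -0.15, 0.0], [0.0, 0.0, -1.0]]
wrist_force: [-3.7, 2.7, 4.3]
opening: 0.013
```

```bash
python3 -m inch '[[0,0.0006,0,0.002,0],[0,0.0006,0,0.002,0]]' ; python3 -m inch '[[0,0.0006,0,0.002,0],[0,0.0006,0,0.002,0]]'
```

```text
t: 6.3
position: [0.596, 0.0969, 0.1024]
ee_rot: [[0.15, 0.989, 0.0], [0.989, -0.15, 0.0], [0.0, -0.0, -1.0]]
wrist_force: [-3.5, 2.8, 2.9]
opening: 0.0133
t: 6.55
position: [0.5962, 0.0972, 0.1005]
ee_rot: [[0.15, 0.989, 0.0], [0.989, -0.15, -0.0], [-0.0, 0.0, -1.0]]
wrist_force: [-3.1, 3.2, 5.6]
opening: 0.0133
```

```bash
python3 -m inch '[[0,0.0005,0,0.0015,0],[0,0.0005,0,0.0015,0]]' ; python3 -m inch '[[0,0.0005,0,0.0015,0],[0,0.0005,0,0.0015,0]]'
```

```text
t: 6.8
position: [0.5962, 0.0978, 0.0989]
ee_rot: [[0.15, 0.989, 0.0], [0.989, -0.15, 0.0], [0.0, 0.0, -1.0]]
wrist_force: [-2.8, 3.4, 3.2]
opening: 0.0131
t: 7.05
position: [0.5963, 0.098, 0.0975]
ee_rot: [[0.15, 0.989, -0.0], [0.989, -0.15, -0.0], [-0.0, 0.0, -1.0]]
wrist_force: [-4.1, 2.9, 4.9]
opening: 0.0132
```

The bar is entering the pocket: height 64 nominal and no force build-up.

```bash
python3 -m inch '[[0,0.0006,0,0.002,0],[0,0.0011,0,0.004,0],[0,0.0011,0,0.004,0]]' ; python3 -m inch '[[0,0.0006,0,0.002,0],[0,0.0006,0,0.002,0]]'; python3 -m inch '[[0,0.0005,0,0.0015,0],[0,0.0005,0,0.0015,0]]'
```

```text
t: 7.42
position: [0.5964, 0.0991, 0.0934]
ee_rot: [[0.151, 0.989, -0.0], [0.989, -0.151, -0.0], [-0.0, -0.0, -1.0]]
wrist_force: [-3.7, 3.0, 4.5]
opening: 0.013
t: 7.68
position: [0.5964, 0.0998, 0.0913]
ee_rot: [[0.151, 0.989, -0.0], [0.989, -0.151, -0.0], [-0.0, -0.0, -1.0]]
wrist_force: [-4.4, 2.5, 2.7]
opening: 0.013
t: 7.92
position: [0.5966, 0.1001, 0.09]
ee_rot: [[0.151, 0.989, -0.0], [0.989, -0.151, -0.0], [-0.0, -0.0, -1.0]]
wrist_force: [-3.2, 2.3, 2.8]
opening: 0.0129
```

```bash
python3 -m inch '[[0,0.0002,0,0.001,0],[0,-0.002,0,0.0015,0],[0,-0.004,0,0.0015,0],[0,-0.004,0,0.0015,0]]' ; python3 -m inch '[[0,-0.0015,0,0,0],[0,-0.0015,0,0,0]]'; python3 -m inch '[[0,-0.001,0,0,0],[0,-0.001,0,0,0]]'; python3 -c "
from h import *
s=readout.state();j=J(s['position']);print(j,fromgrip(j[0],j[2]+8))"
```

```text
t: 8.43
position: [0.5964, 0.0989, 0.089]
ee_rot: [[0.149, 0.989, 0.001], [0.989, -0.149, 0.003], [0.003, 0.001, -1.0]]
wrist_force: [-4.6, 7.3, 5.3]
opening: 0.0131
t: 8.68
position: [0.5963, 0.0985, 0.0891]
ee_rot: [[0.149, 0.989, 0.002], [0.989, -0.149, 0.004], [0.004, 0.001, -1.0]]
wrist_force: [-4.0, 8.8, 5.7]
opening: 0.013
t: 8.93
position: [0.5963, 0.0981, 0.0892]
ee_rot: [[0.148, 0.989, 0.002], [0.989, -0.148, 0.005], [0.005, 0.001, -1.0]]
wrist_force: [-2.1, 9.6, 5.9]
opening: 0.0131
[93.54212424 -1.03847311 89.24975703] (np.float64(2.003535451463112), np.float64(-0.16406241670694588), array([86.68237304, 55.8137363 ]))
```

```bash
python3 -m inch '[[0,0,0,0,0],[0,0,0,0,0],[0,0,0,0,0]]'; python3 -c "
from h import *
s=readout.state();print(s['moment'],s['effort'],s['q'],s['dq'])
im=imaging.snapshot('wrist');cv2.imwrite('pics/w4.png',im[:,:,::-1]);t=imaging.snapshot('scene');cv2.imwrite('pics/s4.png',t[:,:,::-1])
cv2.imwrite('pics/c4.png',np.hstack([cv2.resize(im[190:330,240:400,::-1],(440,385),interpolation=2),cv2.resize(t[130:270,280:400,::-1],(330,385),interpolation=2)]))
"
```

```text
t: 9.3
position: [0.5963, 0.0981, 0.0892]
ee_rot: [[0.148, 0.989, 0.002], [0.989, -0.148, 0.005], [0.005, 0.001, -1.0]]
wrist_force: [-3.2, 11.2, 4.6]
opening: 0.0129
[ 1.46717917  0.81522508 -0.17198072] [  6.14189878 -48.53593826  11.67541355 -17.25417495   1.69659935
  -1.21777419   0.14939832] [-0.51460301  0.60419907  0.39758681  1.84640531 -0.33380778  0.75391066
 -0.08354805] [-0.00035394  0.00096319  0.00037518  0.00078968 -0.00134395  0.00065799
 -0.0001597 ]
```

View pics/c4.png

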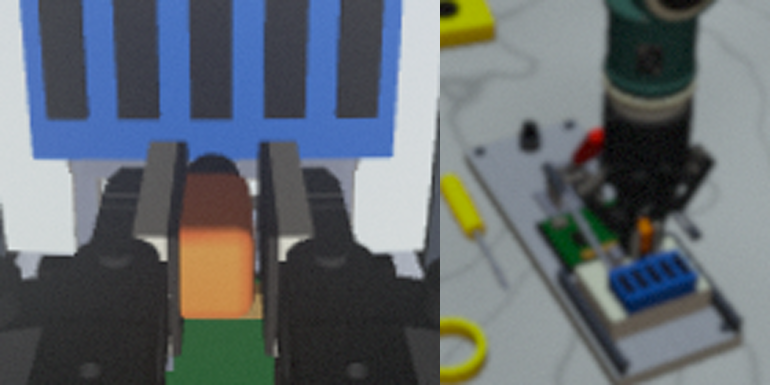

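The arm is soft, about 3 N/mm. The bar may still be slightly high, since the rubber stem yields under friction, and be catching on the lips' edge. I'll relax, go lower until I feel the floor, then draw again.

```bash
python3 -m inch '[[0,0.0035,0,0,0],[0,0.0045,0,0.001,0],[0,0.0045,0,0.001,0]]' ; python3 -m inch '[[0,0.0003,0,0.0015,0],[0,0.0003,0,0.0015,0]]';  python3 -m inch '[[0,0.0003,0,0.0015,0],[0,0.0003,0,0.0015,0]]'
```

```text
t: 9.78
position: [0.5964, 0.0998, 0.0876]
ee_rot: [[0.15, 0.989, 0.001], [0.989, -0.15, 0.002], [0.002, 0.0, -1.0]]
wrist_force: [-3.1, 4.7, 3.2]
opening: 0.0131
t: 10.02
position: [0.5965, 0.0999, 0.0861]
ee_rot: [[0.15, 0.989, 0.001], [0.989, -0.15, 0.001], [0.002, 0.0, -1.0]]
wrist_force: [-2.3, 5.3, 4.2]
opening: 0.013
t: 10.28
position: [0.5966, 0.1, 0.0848]
ee_rot: [[0.15, 0.989, 0.001], [0.989, -0.15, 0.001], [0.001, 0.0, -1.0]]
wrist_force: [-3.4, 4.1, 4.8]
opening: 0.0133
```

```bash
python3 -m inch '[[0,0.0002,0,0.001,0],[0,0.0002,0,0.001,0]]' ; python3 -m inch '[[0,-0.0015,0,0,0],[0,-0.003,0,0,0],[0,-0.003,0,0,0]]';  python3 -m inch '[[0,-0.0015,0,0,0],[0,-0.002,0,0,0],[0,-0.002,0,0,0]]'
```

```text
t: 10.52
position: [0.5967, 0.1003, 0.0838]
ee_rot: [[0.15, 0.989, 0.001], [0.989, -0.15, 0.002], [0.002, 0.001, -1.0]]
wrist_force: [-4.2, 4.9, 4.8]
opening: 0.0129
t: 10.9
position: [0.5965, 0.0994, 0.084]
ee_rot: [[0.149, 0.989, 0.002], [0.989, -0.149, 0.004], [0.004, 0.001, -1.0]]
wrist_force: [-3.7, 7.8, 3.6]
opening: 0.013
t: 11.28
position: [0.5963, 0.0988, 0.084]
ee_rot: [[0.148, 0.989, 0.002], [0.989, -0.148, 0.005], [0.005, 0.001, -1.0]]
wrist_force: [-3.0, 11.2, 4.4]
opening: 0.013
```

```bash
python3 -m inch '[[0,-0.0008,0,0,0],[0,-0.0008,0,0,0],[0,-0.0008,0,0,0]]';  python3 -m inch '[[0,-0.0008,0,0,0],[0,-0.0008,0,0,0],[0,-0.0008,0,0,0]]'; python3 -c "
from h import *
s=readout.state();j=J(s['position']);print(j,s['moment'],fromgrip(j[0],j[2]+8))
im=imaging.snapshot('wrist');cv2.imwrite('pics/w5.png',im[:,:,::-1])
cv2.imwrite('pics/c5.png',cv2.resize(im[225:285,250:390,::-1],None,fx=5.7,fy=8,interpolation=2))"
```

```text
t: 11.65
position: [0.5961, 0.0978, 0.084]
ee_rot: [[0.148, 0.989, 0.002], [0.989, -0.148, 0.005], [0.005, 0.001, -1.0]]
wrist_force: [-3.5, 10.9, 3.2]
opening: 0.0133
t: 12.02
position: [0.596, 0.0968, 0.084]
ee_rot: [[0.148, 0.989, 0.002], [0.989, -0.148, 0.005], [0.005, 0.001, -1.0]]
wrist_force: [-2.1, 9.6, 4.1]
opening: 0.0132
[92.19665505 -0.89861499 83.95572922] [ 1.64824148  0.66764917 -0.07462764] (np.float64(1.9194247259620467), np.float64(-0.20366320129410953), array([83.70181187, 50.82377522]))
```

View pics/c5.png

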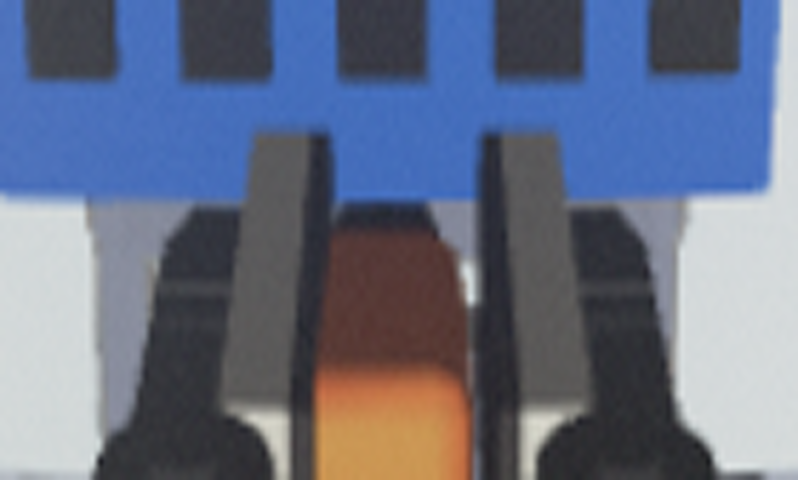

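It's now following at a steady ~10 N, so this is friction and not a block. Continuing the draw-back.

```bash
python3 -m inch '[[0,-0.0007,0,0,0],[0,-0.0014,0,0,0],[0,-0.002,0,0,0],[0,-0.002,0,0,0]]';  python3 -m inch '[[0,-0.0007,0,0,0],[0,-0.001,0,0,0],[0,-0.001,0,0,0]]'; python3 -m inch '[[0,-0.0007,0,0,0],[0,-0.001,0,0,0],[0,-0.001,0,0,0]]'
```

```text
t: 12.58
position: [0.5956, 0.0944, 0.084]
ee_rot: [[0.148, 0.989, 0.001], [0.989, -0.148, 0.004], [0.004, 0.001, -1.0]]
wrist_force: [-2.4, 8.1, 4.9]
opening: 0.0129
t: 12.95
position: [0.5955, 0.0931, 0.084]
ee_rot: [[0.149, 0.989, 0.001], [0.989, -0.149, 0.004], [0.004, 0.001, -1.0]]
wrist_force: [-2.9, 8.7, 4.0]
opening: 0.0131
t: 13.32
position: [0.5953, 0.0918, 0.084]
ee_rot: [[0.149, 0.989, 0.001], [0.989, -0.149, 0.004], [0.004, 0.001, -1.0]]
wrist_force: [-2.5, 8.2, 4.1]
opening: 0.013
```

```bash
python3 -m inch '[[0,-0.0008,0,0,0],[0,-0.0008,0,0,0],[0,-0.0008,0,0,0]]';  python3 -m inch '[[0,-0.0008,0,0,0],[0,-0.0008,0,0,0],[0,-0.0008,0,0,0]]'; python3 -m inch '[[0,-0.0008,0,0,0],[0,-0.0008,0,0,0],[0,-0.0008,0,0,0]]'
```

```text
t: 13.7
position: [0.5952, 0.0913, 0.084]
ee_rot: [[0.149, 0.989, 0.001], [0.989, -0.149, 0.004], [0.004, 0.001, -1.0]]
wrist_force: [-3.3, 8.4, 4.9]
opening: 0.0132
t: 14.08
position: [0.5952, 0.0911, 0.084]
ee_rot: [[0.148, 0.989, 0.002], [0.989, -0.148, 0.005], [0.005, 0.001, -1.0]]
wrist_force: [-1.8, 10.3, 3.8]
opening: 0.0132
t: 14.45
position: [0.5951, 0.0909, 0.0841]
ee_rot: [[0.148, 0.989, 0.002], [0.989, -0.148, 0.005], [0.005, 0.001, -1.0]]
wrist_force: [-2.6, 10.4, 3.9]
opening: 0.0129
```

The bar has met the uprights: TCP stopped and the force is rising. Relaxing a little, releasing and lifting clear.

```bash
python3 -m inch '[[0,0.001,0,-0.0005,0],[0,0.001,0,-0.0005,0],[0.04,0.001,0,-0.0005,0],[0.04,0.001,0,-0.0005,0],[0.04,0.001,0,-0.0005,0],[0.04,0.001,0,-0.0005,0]]' && python3 -m inch '[[0.04,0,0,-0.02,0],[0.04,0,0,-0.05,0],[0.04,0,0,-0.10,0],[0.0,0,0,-0.13,0],[0,0,0,-0.13,0],[0,0,0,-0.13,0]]'
python3 - <<'E'
from h import *
s=readout.state();P,R=s['position'],s['ee_rot'];np.savez('w6',p=P,R=R);print(J(P),J(P)[0])
im=imaging.snapshot('wrist')[:,:,::-1];cv2.imwrite('pics/w6.png',im);t=imaging.snapshot('scene')[:,:,::-1];cv2.imwrite('pics/s6.png',t)
cv2.imwrite('pics/c6.png',np.hstack([cv2.resize(im[110:370,240:400],(369,600),interpolation=2),cv2.resize(t[140:270,290:380],(415,600),interpolation=2)]))
E
```

```text
t: 15.2
position: [0.5948, 0.0867, 0.084]
ee_rot: [[0.151, 0.988, 0.0], [0.988, -0.151, -0.0], [-0.0, 0.0, -1.0]]
wrist_force: [0.3, -0.3, 0.4]
opening: 0.04
t: 15.95
position: [0.5943, 0.0873, 0.2143]
ee_rot: [[0.151, 0.989, 0.0], [0.989, -0.151, 0.0], [0.0, -0.0, -1.0]]
wrist_force: [-0.6, 0.6, 0.3]
opening: -0.0005
[ 82.52962369  -0.61759858 214.30536175] 82.52962368556152
```

View pics/c6.png

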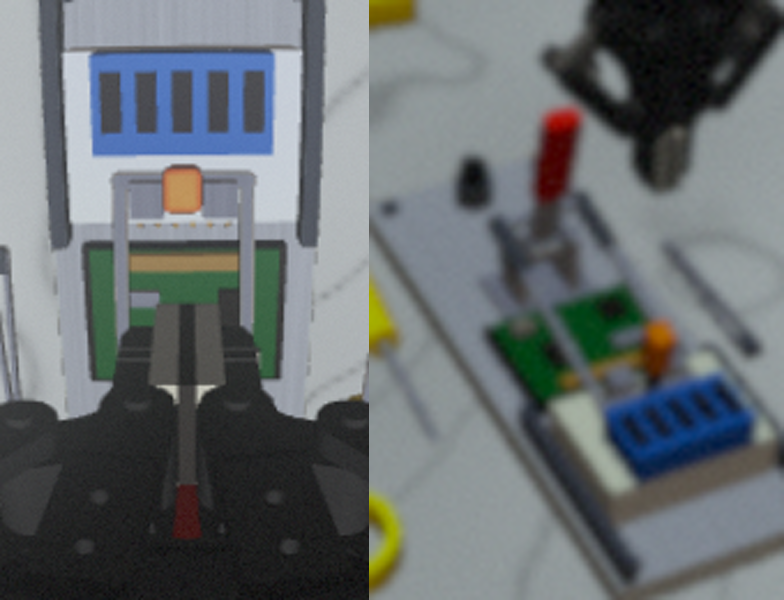

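The loop sits under the hook lips, with the grip upright at (182,190) left panel and the lever upright. That was my last picture view. Now planning the lever push arc numerically.

```bash
python3 - <<'E'
from h import *
im={n:cv2.imread(f'pics/{n}.png') for n in('s6',)}
h=cv2.cvtColor(im['s6'],cv2.COLOR_BGR2HSV);m=cv2.inRange(h,(0,150,60),(5,255,255));m[:,:310]=0;m[:,350:]=0;m[:150]=0;m[200:]=0
M=cv2.moments(m,True);px=(M['m10']/M['m00'],M['m01']/M['m00']);o,d=ray('scene',px)
# intersect with plane jig y=0
t=-((o-C)@EY-.0018)/(d@EY);print('red',px,M['m00'],J(o+t*d))
print('ik',ik(80,53)[0])
for th in np.r_[1.75,np.arange(1.7,-.01,-.1),.05]:
    x=-55-95*np.cos(th)+7*np.sin(th)+11;z=55+95*np.sin(th)+7*np.cos(th)+11
    print(round(th,2),np.round([x,z],1),'shift',np.round([x-82.5,214.3-z],1))
E
```

```text
red (330.2386363636364, 172.4659090909091) 88.0 [-3.95476137e+01  8.67361738e-15  1.36154034e+02]
ik 1.7487230241692453
1.75 [-20.2 158.2] shift [-102.7   56.1]
1.7 [-24.8 159.3] shift [-107.3   55. ]
1.6 [-34.2 160.8] shift [-116.7   53.5]
1.5 [-43.7 161.3] shift [-126.2   53. ]
1.4 [-53.2 160.8] shift [-135.7   53.5]
1.3 [-62.7 159.4] shift [-145.2   54.9]
1.2 [-71.9 157.1] shift [-154.4   57.2]
1.1 [-80.9 153.8] shift [-163.4   60.5]
1.0 [-89.4 149.7] shift [-171.9   64.6]
0.9 [-97.6 144.8] shift [-180.1   69.5]
0.8 [-105.2  139. ] shift [-187.7   75.3]
0.7 [-112.2  132.6] shift [-194.7   81.7]
0.6 [-118.5  125.4] shift [-201.    88.9]
0.5 [-124.   117.7] shift [-206.5   96.6]
0.4 [-128.8  109.4] shift [-211.3  104.9]
0.3 [-132.7  100.8] shift [-215.2  113.5]
0.2 [-135.7   91.7] shift [-218.2  122.6]
0.1 [-137.8   82.4] shift [-220.3  131.9]
-0.0 [-139.   73.] shift [-221.5  141.3]
0.05 [-138.5   77.7] shift [-221.   136.6]
```

```bash
python3 -m inch '[[0,-0.04,0,0,0],[0,-0.08,0,0.01,0],[0,-0.085,0,0.05,0],[0,-0.085,0,0.056,0],[0,-0.085,0,0.056,0]]' && python3 -m inch '[[0,-0.008,0,0,0],[0,-0.016,0,0,0],[0,-0.022,0,-0.001,0],[0,-0.027,0,-0.002,0],[0,-0.032,0,-0.003,0],[0,-0.032,0,-0.003,0]]'; python3 -m inch '[[0,-0.0095,0,0,0],[0,-0.019,0,0.0005,0],[0,-0.0285,0,0.002,0],[0,-0.0285,0,0.002,0]]'
```

```text
t: 16.68
position: [0.5817, 0.0039, 0.1577]
ee_rot: [[0.15, 0.989, -0.001], [0.989, -0.15, -0.0], [-0.0, -0.001, -1.0]]
wrist_force: [-0.5, 0.5, 0.6]
opening: -0.0001
t: 17.42
position: [0.5783, -0.0273, 0.1626]
ee_rot: [[0.15, 0.989, 0.003], [0.989, -0.15, 0.002], [0.002, 0.003, -1.0]]
wrist_force: [1.0, 3.7, 4.7]
opening: -0.0
t: 17.92
position: [0.5737, -0.0571, 0.1601]
ee_rot: [[0.151, 0.988, 0.003], [0.989, -0.151, -0.0], [0.0, 0.003, -1.0]]
wrist_force: [1.8, 2.5, 2.4]
opening: 0.0001
```

```bash
cat >> h.py <<'E'
def look(tag):
    out={}
    for n,b in(('scene',(300,140,400,240)),('top',(250,190,370,260))):
        im=imaging.snapshot(n)[:,:,::-1];cv2.imwrite(f'pics/{tag}_{n}.png',im)
        h=cv2.cvtColor(im,cv2.COLOR_BGR2HSV)
        for c,lo,hi in(('orange',(7,150,70),(18,255,255)),('red',(0,150,60),(5,255,255)),('blue',(105,130,60),(125,255,255))):
            m=cv2.inRange(h,lo,hi);k=np.zeros_like(m);k[b[1]:b[3],b[0]:b[2]]=1;M=cv2.moments(m*k,True)
            if M['m00']<5: continue
            px=(M['m10']/M['m00'],M['m01']/M['m00']);o,d=ray(n,px);t=-((o-C)@EY-.0018)/(d@EY)
            print(n,c,np.round(px,1),M['m00'],'on y=0:' if n=='scene' else 'at z=.069',np.round(J(o+t*d) if n=='scene' else J(onz(n,px,.069)),1))
E
python3 - <<'E'
from h import *
s=readout.state();print(J(s['position']),s['wrist_force']);look('a')
E
```

```text
[-63.29611181  -1.57769273 160.11533898] [1.79474737 2.49403349 2.39979977]
scene orange [350.  211.4] 49.0 on y=0: [74.2 -0.  94.5]
scene red [323.8 170.2] 68.0 on y=0: [-78.2   0.  116.5]
scene blue [354.5 229.1] 409.0 on y=0: [101.6  -0.   57.3]
top orange [281.7 218. ] 15.0 at z=.069 [81.1 -3.4 69. ]
top blue [273.3 218.7] 241.0 at z=.069 [104.1   2.8  69. ]
```

The carriage has been drawn in about 10 mm and the bar is hooked. Continuing.

```bash
python3 -m inch '[[0,-0.0047,0,0.001,0],[0,-0.0094,0,0.0025,0],[0,-0.014,0,0.004,0],[0,-0.0185,0,0.006,0],[0,-0.023,0,0.008,0],[0,-0.027,0,0.01,0],[0,-0.027,0,0.01,0]]'; python3 -m inch '[[0,-0.0041,0,0.0024,0],[0,-0.0082,0,0.0049,0],[0,-0.012,0,0.0078,0],[0,-0.0158,0,0.0107,0],[0,-0.0158,0,0.0107,0]]'; python3 -c "
from h import *
s=readout.state();print(J(s['position']),s['wrist_force']);look('b')"
```

```text
t: 18.9
position: [0.5688, -0.0839, 0.1491]
ee_rot: [[0.151, 0.989, 0.0], [0.989, -0.151, -0.001], [-0.001, 0.001, -1.0]]
wrist_force: [2.1, 1.6, 1.7]
opening: 0.0001
t: 19.52
position: [0.5665, -0.0991, 0.1386]
ee_rot: [[0.151, 0.989, 0.001], [0.989, -0.151, -0.0], [-0.0, 0.001, -1.0]]
wrist_force: [1.8, 1.1, 4.9]
opening: 0.0001
[-105.96651222   -0.74667626  138.59726585] [1.76135269 1.12626345 4.94130313]
scene orange [348.1 209.1] 55.0 on y=0: [63.9 -0.  93.6]
scene red [318.3 166.6] 90.0 on y=0: [-113.4    0.   104. ]
scene blue [353.4 227.8] 404.0 on y=0: [95.6 -0.  56.8]
top orange [285.1 218.6] 14.0 at z=.069 [71.2 -3.4 69. ]
top blue [275.5 219.2] 247.0 at z=.069 [97.6  3.  69. ]
```

```bash
python3 -m inch '[[0,-0.0035,0,0.0032,0],[0,-0.007,0,0.0064,0],[0,-0.0102,0,0.01,0],[0,-0.0133,0,0.0136,0],[0,-0.016,0,0.0174,0],[0,-0.0188,0,0.0213,0],[0,-0.0188,0,0.0213,0]]'; python3 -m inch '[[0,-0.0024,0,0.0041,0],[0,-0.0048,0,0.0083,0],[0,-0.0068,0,0.0125,0],[0,-0.0087,0,0.0169,0],[0,-0.0087,0,0.0169,0]]'
```

```text
t: 20.5
position: [0.5637, -0.1181, 0.1172]
ee_rot: [[0.151, 0.989, 0.001], [0.989, -0.151, -0.001], [-0.001, 0.001, -1.0]]
wrist_force: [1.2, 0.5, 4.6]
opening: 0.0001
t: 21.12
position: [0.5613, -0.1265, 0.0995]
ee_rot: [[0.151, 0.989, -0.002], [0.989, -0.151, -0.0], [-0.0, -0.002, -1.0]]
wrist_force: [-0.3, -0.1, 0.8]
opening: 0.0002
```

```bash
python3 -c "
from h import *
s=readout.state();print(J(s['position']),s['wrist_force']);look('c')"
```

```text
[-133.777918      0.41040531   99.47764122] [-0.30560155 -0.11481295  0.79055422]
scene orange [347.2 207.9] 58.0 on y=0: [59.3  0.  93.9]
scene red [314.4 171.2] 90.0 on y=0: [-140.     0.    69.5]
scene blue [353.4 227.7] 403.0 on y=0: [95.8 -0.  57. ]
top orange [287.4 219.4] 13.0 at z=.069 [64.6 -2.3 69. ]
top blue [275.8 219. ] 255.0 at z=.069 [96.9  2.3 69. ]
```

The lever appears to have snapped past its toggle point. I'll follow down gently to confirm where it lies.

```bash
python3 -m inch '[[0,-0.002,0,0.004,0],[0,-0.003,0,0.008,0],[0,-0.004,0,0.012,0],[0,-0.004,0,0.015,0],[0,-0.004,0,0.015,0]]'; python3 -m inch '[[0,-0.0005,0,0.003,0],[0,-0.001,0,0.006,0],[0,-0.001,0,0.006,0]]'; python3 -m inch '[[0,0,0,0.002,0],[0,0,0,0.004,0],[0,0,0,0.004,0]]'
```

```text
t: 21.85
position: [0.5614, -0.1301, 0.0848]
ee_rot: [[0.151, 0.989, -0.0], [0.989, -0.151, -0.0], [-0.0, -0.0, -1.0]]
wrist_force: [-1.0, 1.1, 0.1]
opening: -0.0003
t: 22.22
position: [0.5611, -0.1311, 0.0789]
ee_rot: [[0.151, 0.989, -0.0], [0.989, -0.151, 0.0], [-0.0, -0.0, -1.0]]
wrist_force: [-0.4, 0.4, 0.2]
opening: -0.0
t: 22.6
position: [0.5612, -0.131, 0.075]
ee_rot: [[0.151, 0.989, -0.0], [0.989, -0.151, 0.0], [0.0, -0.0, -1.0]]
wrist_force: [-0.7, -0.8, -0.5]
opening: 0.0005
```

```bash
python3 -m inch '[[0,0,0,0.0015,0],[0,0,0,0.0015,0]]'; python3 -m inch '[[0,0,0,0.0015,0],[0,0,0,0.0015,0]]'; python3 -m inch '[[0,0,0,0.001,0],[0,0,0,0.001,0]]'
```

```text
t: 22.85
position: [0.5613, -0.1311, 0.0736]
ee_rot: [[0.151, 0.989, -0.0], [0.989, -0.151, 0.0], [0.0, -0.0, -1.0]]
wrist_force: [0.4, 0.7, 0.0]
opening: -0.0005
t: 23.1
position: [0.5615, -0.1311, 0.0723]
ee_rot: [[0.151, 0.989, 0.0], [0.989, -0.151, -0.0], [0.0, 0.0, -1.0]]
wrist_force: [0.7, 0.2, 1.1]
opening: 0.0001
t: 23.35
position: [0.5615, -0.1311, 0.0716]
ee_rot: [[0.151, 0.989, 0.0], [0.989, -0.151, 0.0], [0.0, 0.0, -1.0]]
wrist_force: [-0.6, 0.1, 5.0]
opening: 0.0003
```

Contact came at TCP z≈72 mm, where the home position should be. Retreating and checking.

```bash
python3 -m inch '[[0,0,0,-0.01,0],[0,0,0,-0.05,0],[0,0,0,-0.11,0],[0,0,0,-0.15,0],[0,0,0,-0.15,0],[0,0,0,-0.15,0]]'; python3 -c "
from h import *
s=readout.state();P,R=s['position'],s['ee_rot'];print(J(P),s['wrist_force']);look('d')
a=cv2.imread('pics/top0.png').astype(int);b=cv2.imread('pics/d_top.png').astype(int)
d=(abs(a-b).max(2)>45).astype('uint8');d=cv2.morphologyEx(d,cv2.MORPH_OPEN,np.ones((3,3)))
n,l,st,ce=cv2.connectedComponentsWithStats(d);print([ (st[i].tolist()) for i in range(1,n)])"
```

```text
t: 24.1
position: [0.5609, -0.1307, 0.2209]
ee_rot: [[0.15, 0.989, -0.001], [0.989, -0.15, 0.0], [0.0, -0.001, -1.0]]
wrist_force: [-0.3, 0.4, 0.2]
opening: 0.0002
[-1.37986855e+02  1.90379795e-01  2.20858579e+02] [-0.25962234  0.40993435  0.1694446 ]
scene orange [346.9 207.5] 58.0 on y=0: [57.6 -0.  93.9]
scene red [313.2 175. ] 94.0 on y=0: [-148.9    0.    49.7]
scene blue [353.5 227.7] 399.0 on y=0: [95.9  0.  57.2]
top orange [288.3 219.1] 12.0 at z=.069 [62.1 -3.6 69. ]
top blue [275.7 219.1] 259.0 at z=.069 [97.2  2.8 69. ]
[[299, 174, 107, 176, 7959], [262, 205, 9, 25, 157], [276, 207, 9, 26, 126], [301, 213, 10, 6, 51], [285, 214, 6, 9, 42], [297, 215, 3, 3, 9], [325, 215, 3, 3, 9], [326, 219, 6, 11, 57], [292, 220, 3, 5, 15], [273, 222, 3, 3, 9], [283, 224, 3, 4, 12], [272, 227, 3, 3, 9], [0, 310, 91, 90, 5581], [273, 334, 72, 66, 3044], [246, 384, 59, 16, 660]]
```

```bash
python3 -c "
from station import workorder
print(workorder.job_done())"
```

```text
the job is handed in; nothing more can be done
None
```

I closed the latch and handed the job in at about 24 s of the 72 s allowed. I got no verdict back, so the result below rests on my own checks.

**What I did:**
- I gripped the loop by its orange grip and lowered the cross-bar into the pocket. The carriage was about 15 mm out.
- I drew the bar back until I felt it meet the hook uprights. The wrist force peaked at about 11 N, mostly friction.
- I released the loop and pushed the lever over with the closed fingers. The push force stayed under about 7 N, and the lever snapped over its toggle point.

**Last checks:**
- **Lever:** the fingertips first met it at the height where it should lie when home, with about 5 N on it there. I then backed off to about 150 mm above, and the wrist force read near zero.
- **Carriage:** it followed the lever in by about 15 mm. It then stayed put through the last 0.8 rad, so the loop stretched onto the hook.
- **Bar:** the orange grip still showed at hooked height, about 94 mm. In jig x it appeared about 2 mm short of where I expected, within camera error.
- **Bystanders:** comparing start and end top views showed change only at the jig and where the arm stood. The arm hid part of the bench, including some of the area around the screwdriver, so I could not confirm that area.

**Not measured:** I had no direct reading of the loop's pull on the hook. From the geometry, the loop is stretched about 5.6 mm, which is well over 30 N.

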